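# Brace a jam jar and unscrew its cap

### The arm

A 6-joint arm with a two-finger parallel gripper is mounted at the origin on the work surface. World frame = base frame: x ahead of the robot, y to its left, z up, the work surface at z = 0. Lengths are in mm, angles in rad, forces in N, time in s.
With the tool pointing down it reaches from about 275 to 750 mm from the base axis. Payload 10.2 kg.
Tool frame: the origin (TCP) lies on the front face of the gripper's body, between the roots of the fingers; the fingertips stand 73 mm ahead of it and the grasp point (between the pads) lies 54 mm ahead of it; z points along the fingers, y is the line along which they close (so a half turn about z gives the same grasp; the last joint's range is limited). The gripper opens to 85 mm and grips with 20 to 120 N. Pads are 22 mm wide; open, the fingers measure 114 mm over their backs; the gripper's body (76 mm by 85 mm) begins 54 mm behind the grasp point. The pads swing forward as they close: fully open they stand 13 mm farther back than shut.
Start: joints at [0.905, 0.313, 1.498, -0, 1.331, -0.223], TCP at [224.961, 474.367, 303.894] pointing down, gripper open.
Joint ranges: [-2.94, 2.94], [-0.97, 2.17], [0.19, 2.56], [-1.23, 4.37], [0.02, 3.11], [-2.88, 2.88]. Speed limits (rad/s): [2.39, 2.39, 3.01, 3.14, 3.14, 3.14].

### API

Orientations are given as a unit quaternion [w, x, y, z].
In Python, from rig import * gives the robot as it stands.
- The arm moves only by the tool step_arm, never from a script. Its argument "plan" is a list of rows, each an object with "offset": the shift along the tool's x, y, z in cm, a list of three; "rot": the turn, a rotation vector about the tool's x, y, z in degrees, a list of three; "gripper": the finger opening in cm, from 0 to 8.54. In form: [{"offset": [x, y, z], "rot": [wx, wy, wz], "gripper": gripper}, ...]. A call has 1 to 12 rows; each row is the pose to reach, as a shift and turn from the pose commanded when the call began, along the tool's axes at that moment; what a row does not reach only later rows make up. A row lasts 1/10 s, in which the tool goes at most 50 mm and 8.59 degrees, less where a joint would pass 70% of its speed; a pose out of reach is approached as far as the arm can. A call with a gripper value outside its range is refused whole. The fingers move at their own pace and stop on an object; "squeeze" is the grip in N (left out, the last holds). Time passes only in rows, so rows that repeat a pose let the fingers close. It gives the time, the measured TCP pose, the force, the opening and the grip force at its end, in the units of the state.
- sense(): the state, without advancing time (a new reading comes with each control period).
- capture(name): name is "side" or "top"; returns a dict with "color" (420x560x3 uint8, red, green, blue), "depth" (420x560 float32, mm along the optical axis (not along the pixel's ray), 0 where there is no reading), "vertical_fov" (degrees; the focal length in pixels is half the picture's height over the tangent of half this angle, whatever the lens; pixels are square), "cx", "cy" (the principal point, pixels), "rvec" (rotation vector, rad) and "tvec" (3), from world to camera coordinates, as OpenCV has them. Camera axes: x right, y down, z forward; pixel columns grow to the right and rows downward; lengths in mm; the calibration is good to about 2 mm. A picture is of the moment at which its call begins.
- finish_job(): hands the job in; it is judged then, once.
The state is a dict: "time_s": time; "joints": joint angles; "dq": joint speeds; "tau": joint torques, N m; "eef_pos": TCP position; "ee_rot": TCP orientation; "force": force on the tool from outside, world axes, zero at the start; "wrist_torque": the same for the moment, N m; "grip_width": opening from 0.0 (shut) to 1.0 (fully open); "grip_force": force on a finger pad.
Only numpy, scipy, OpenCV 4.12 (cv2) and the standard library are available. Lean on these libraries where they do the work, as an engineer would, in place of code of your own. Each camera call takes 0.05 s, during which the arm holds its last target. There are 200 camera calls.

### The job

On the kitchen counter a jam jar stands in a jar-opening stand. Lower the stand's hinged blue bracing lid fully closed around the jar, then unscrew the red cap anticlockwise until its thread lets go, lift it straight off and finish while holding it still and level just above the jar's mouth, a finger's breadth or two clear of it. The jar must stay standing in the closed stand without being spun or pulled up, and everything else on the counter stays where it is.

Things in the scene. Friction and masses are not known exactly. Their poses are not given: they have to be found in the camera images.
- stand: Jar-opening stand, fixed: wooden base plate 200 (x) x 140 (y) x 8 mm, running from x = -110 to +90 mm, with a shallow steel dish (inner radius 46 mm, rim 8 mm above the plate) and two hinge posts, 64 mm high, at its +x end. Origin under the dish's centre at counter height; +x points to the hinge. Its place and yaw vary
- brace (a joint): Hinge of the blue bracing lid, rad: 0 = closed (level, at its stop), grows as the lid swings up, to 1.5; starts at 0.7 to 1.15. Stiff (0.4 N m of friction): the lid stays where it is left, and pressing its tab down with 3 to 8 N moves it. Closed, its underside is 52 mm and its top 64 mm above the counter, and the jar cannot spin
- brace_hinge (a point): Middle of the hinge line, on the lid's underside plane: 68 mm along +x of the stand from its origin, 52 mm above the counter; line along the stand's y. The lid (0.3 kg) is a plate 12 mm thick, 110 mm wide, reaching 149 mm from the hinge, then a yellow tab 50 mm wide to 175 mm. Its 65 mm wide window lets jar and cap through, with 2.5 mm play each side of the jar
- brace_tab (a point): Middle of the yellow tab's upper face at the lid's free end, 160 mm from the hinge line. With the lid open at angle a it lies 160 cos a - 12 sin a mm from the hinge towards the stand's -x, and 160 sin a + 12 cos a mm above the hinge. Press here from above, following the arc, to lower the lid
- jar: Jam jar, loose, clear glass with red jam, about 0.42 kg: square body 60 x 60 x 72 mm, then a round neck of radius 20 mm up to the rim (mouth) at 90 mm. Origin under its centre. It stands in the dish, its bottom 8 mm above the counter, square with the stand. Until the lid is closed it spins with the cap
- cap: Round red cap, white spot on top, 56 mm across, 18 mm high, 45 g. Origin at centre of its lower edge, +z up. Screwed on, its top is 104.5 mm and lower edge 86.5 mm above the counter. Turning it anticlockwise from above by 45 to 90 degrees (68 best) frees its three inner lugs. Tight: up to 0.6 N m (squeeze 30 to 50 N); rises 2 mm at most while turning. Its edge passes the rim after 12 mm of lift
- mug: Blue mug, radius 40 mm, 90 mm high; bystander. Origin under its centre
- spice_jar: Small closed jar with a green cap, radius 28 mm, 100 mm high; bystander, not to be opened. Origin under its centre
- bowl: White bowl, radius 55 mm, 50 mm high; bystander. Origin under its centre
- spoon: Wooden-handled spoon, 200 mm long, lying between the robot and the stand; bystander. Origin under its middle, handle to its -x
- bottle: Amber bottle, radius 34 mm, 200 mm high; bystander. Origin under its centre
- pitcher: Tall blue pitcher, radius 55 mm, 190 mm high, handle to its +y; bystander. Origin under its centre
Not all that is in view belongs to the job. Leave any orange look-alike of the jar alone.

How it is judged:
By the outcome, as a careful person would: the job done as asked, in the order asked, and still so for the second after the job is handed in, while the arm keeps its last pose, push and grip.
It also fails if it takes over 56 s, if anything falls off the work surface, if the arm or the gripper's body presses on something with over 40 N, if the wrist force passes 120 N, or if a joint passes its speed limit or range.

## Working session

There is one attempt and no reset: what is moved stays moved. The work goes in short steps, Python scripts to look and compute and a tool call to move; the robot and the scene stay as the last step left them, time stands still between calls to the robot, and variables do not carry over. Pictures are saved under pics/ and viewed, at most 10 in all, crops included, and the job is handed in when it is done.

Besides the shell and the picture viewer there is one more tool, called after "Request:" by a JSON object that holds its "name" and its "arguments". step_arm: Moves the arm, as the interface text tells. Its arguments: {"type":"object","properties":{"plan":{"type":"array"},"squeeze":{"type":"number"}},"required":["plan"]}

```bash
mkdir -p pics
cat > h.py <<'E'
from rig import *
import numpy as np, cv2
def cam(n):
    c=capture(n); R=cv2.Rodrigues(np.array(c["rvec"],float))[0]; t=np.array(c["tvec"],float).ravel()
    h=c["color"].shape[0]; f=h/2/np.tan(np.radians(c["vertical_fov"])/2)
    return c,R,t,f
def cloud(c,R,t,f):
    d=c["depth"].astype(float); v,u=np.indices(d.shape)
    P=np.stack([(u-c["cx"])/f*d,(v-c["cy"])/f*d,d],-1)
    return (P-t)@R
def save(c,n): cv2.imwrite(f"pics/{n}.png",c["color"][:,:,::-1])
E
python3 - <<'E'
from h import *
ims=[]
for n in("top","side"):
    c,R,t,f=cam(n); np.savez(n,W=cloud(c,R,t,f),col=c["color"],d=c["depth"]); save(c,n); print(n,(-R.T@t).round(), R.round(2).tolist(),f)
    ims.append(c["color"])
print(sense())
E
```

```text
top [ 452.   40. 1366.] [[-0.01, -1.0, -0.0], [-0.99, 0.01, -0.11], [0.11, 0.0, -0.99]] 426.099524879818
side [ 445. -878.  843.] [[0.99, -0.16, 0.01], [-0.1, -0.63, -0.77], [0.13, 0.76, -0.64]] 460.94902645876266
{'time_s': 0.1, 'joints': array([ 9.04613135e-01,  3.13395623e-01,  1.49835322e+00,  2.45883871e-06,
        1.33102134e+00, -2.23409483e-01]), 'dq': array([-0.00069766, -0.00284568, -0.00411997,  0.00016633, -0.00087487,
       -0.00054038]), 'tau': array([ 1.96279638e-03, -4.12905622e+01, -2.60141677e+01, -2.16987009e-04,
        3.08582014e-03,  2.65085225e-05]), 'eef_pos': array([224.85573162, 474.24554127, 303.39442139]), 'ee_rot': array([-2.54410022e-04,  2.19583088e-01,  9.75593625e-01, -5.30967244e-04]), 'force': array([-0.22804544,  0.00208876,  0.21258175]), 'wrist_torque': array([-0.01167015, -0.00183743, -0.01544903]), 'grip_force': 0.0, 'grip_width': 0.9974877390035078}
```

View pics/top.png

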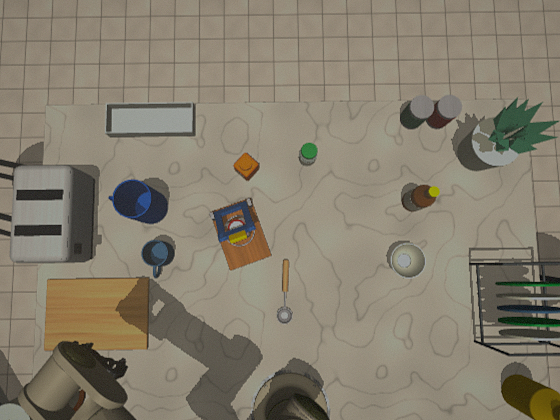

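View pics/side.png

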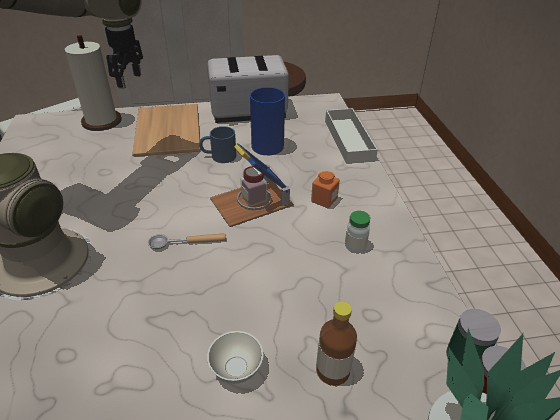

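The top view shows the stand at about (240,235) with its hinge end at the top (+x world) and the yellow tab at (240,238). The side view shows the red cap at (254,174), the tab at (241,151) and a post at (286,197). Next I'll measure these.

Run:
```python
from h import *
out=[]
for n,(x0,y0,x1,y1) in (("top",(195,185,290,285)),("side",(195,130,310,235))):
    z=np.load(n+".npz"); W=z["W"][y0:y1,x0:x1]; col=z["col"][y0:y1,x0:x1]
    hsv=cv2.cvtColor(col,cv2.COLOR_RGB2HSV); H,S,V=hsv[...,0],hsv[...,1],hsv[...,2]
    Z=W[...,2]
    wood=(H<18)&(S>90)&(abs(Z-8)<7)
    yel=(H>22)&(H<34)&(S>130)&(V>100)
    blue=(H>98)&(H<122)&(S>110)&(Z>25)
    red=((H<5)|(H>173))&(S>110)&(Z>60)
    for k,m in(("wood",wood),("yel",yel),("blue",blue),("red",red)):
        P=W[m]
        if len(P)<3: print(n,k,len(P)); continue
        print(n,k,len(P),np.median(P,0).round(1),P.min(0).round(),P.max(0).round())
        if k=="wood":
            r=cv2.minAreaRect(P[:,:2].astype(np.float32)); print("  rect",r, cv2.boxPoints(r).round().tolist())
    # lid plane: fit
        if k=="blue":
            q=P; 
            for _ in range(5):
                c=np.median(q,0); u,s,vt=np.linalg.svd(q-q.mean(0),full_matrices=False); nn=vt[2]; d=abs((P-q.mean(0))@nn); q=P[d<max(4,np.median(d)*2)]
            nn=nn*np.sign(nn[2]); print("  lid normal",nn.round(3),"tilt",np.arccos(nn[2]).round(3),"yaw hinge dir",np.degrees(np.arctan2(-nn[1],-nn[0])).round(1),len(q))
    big=cv2.resize(col[:,:,::-1],None,fx=5,fy=5,interpolation=cv2.INTER_CUBIC); out.append(cv2.resize(big,(400,400)))
cv2.imwrite("pics/z.png",np.hstack(out))
```

```text
top wood 1404 [498.7 131.6   6.7] [387.  -1.   1.] [659. 238.  15.]
  rect ((505.2653503417969, 114.57366943359375), (297.1263427734375, 181.64913940429688), 19.18638801574707) [[335.0, 152.0], [395.0, -20.0], [675.0, 78.0], [616.0, 249.0]]
top yel 145 [523.5 144.1 185.1] [452.  40. 169.] [ 543.  168. 1366.]
top blue 304 [562.  169.5 139.7] [513.  95.  56.] [638. 226. 176.]
  lid normal [0.718 0.256 0.648] tilt 0.866 yaw hinge dir -160.4 281
top red 28 [572.1 162.  103.9] [555. 133.  74.] [578. 181. 109.]
side wood 1428 [508.6 126.    8.5] [395.  50.   2.] [661. 558.  15.]
  rect ((486.9071044921875, 319.94000244140625), (198.8714599609375, 508.4909973144531), 18.88256072998047) [[311.0, 528.0], [475.0, 47.0], [663.0, 112.0], [499.0, 593.0]]
side yel 52 [519.8 138.6 189.7] [507. 117. 183.] [535. 161. 194.]
side blue 726 [618.6 387.4  68.3] [ 439. -878.   25.] [687. 428. 843.]
  lid normal [0.611 0.102 0.785] tilt 0.668 yaw hinge dir -170.5 593
side red 124 [550.3 130.5 101.2] [ 445. -878.   88.] [578. 178. 843.]
```

View pics/z.png

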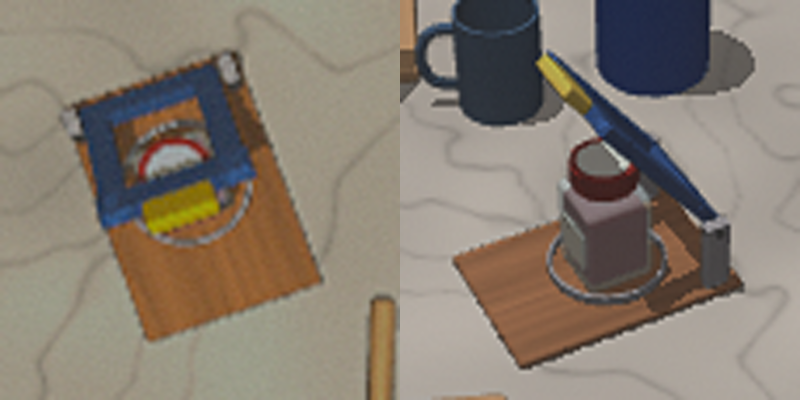

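The left half (top view) shows the stand turned by about 19°, with the lid over the jar. The right half (side view) shows the cap top unobstructed. I'll refine the yaw, centre and lid angle.

Run:
```python
from h import *
for n,(x0,y0,x1,y1) in (("top",(195,185,290,285)),("side",(205,140,295,228))):
    z=np.load(n+".npz"); W=z["W"][y0:y1,x0:x1]; col=z["col"][y0:y1,x0:x1]
    H,S,V=cv2.split(cv2.cvtColor(col,cv2.COLOR_RGB2HSV)); Z=W[...,2]
    m=((H<18)&(S>90)&(abs(Z-8)<7)).astype(np.uint8)
    m=cv2.morphologyEx(m,cv2.MORPH_OPEN,np.ones((3,3)))
    k,l,st,_=cv2.connectedComponentsWithStats(m); m=l==1+st[1:,4].argmax()
    P=W[m][:,:2].astype(np.float32); r=cv2.minAreaRect(P); print(n,"rect",r,len(P))
    # yaw: long edges, per-bin extremes
    best=None
    for a in np.radians(np.arange(12,27,.25)):
        v=P@[-np.sin(a),np.cos(a)]; w=np.percentile(v,99)-np.percentile(v,1)
        if best is None or w<best[0]: best=(w,a)
    a=best[1]; u=np.array([np.cos(a),np.sin(a)]); v=np.array([-u[1],u[0]])
    print("  yaw",np.degrees(a),"u",np.percentile(P@u,[0.5,99.5]).round(1),"v",np.percentile(P@v,[.5,99.5]).round(1))
    vv=(P@v); c=u*(np.percentile(P@u,.5)+110)+v*(vv.min()+vv.max())/2; print("  origin est",c.round(1))
    yel=(H>22)&(H<34)&(S>130)&(V>100)&(Z<230); Q=W[yel]; Q=Q[abs(Q-np.median(Q,0)).max(1)<40]; print("  yel",np.median(Q,0).round(1),Q.min(0).round(),Q.max(0).round(),len(Q))
    cap=(abs(Z-104.5)<7)&((H<8)|(H>170)|(S<60)); C=W[cap]; C=C[np.hypot(*(C[:,:2]-c).T)<50]; r=cv2.minEnclosingCircle(C[:,:2].astype(np.float32)); print("  cap",len(C),r,C.mean(0).round(1),C.min(0).round(),C.max(0).round())
```

```text
top rect ((530.27880859375, 145.9755859375), (166.87075805664062, 138.4352569580078), 19.05892562866211) 1082
  yaw 15.75 u [465.3 631.8] v [-72.2  63.1]
  origin est [555.1 151.5]
  yel [523.7 144.1 185.1] [506. 119. 169.] [543. 168. 196.] 144
  cap 114 ((581.2242431640625, 162.4427032470703), 33.87512969970703) [566.4 156.5 104. ] [552. 131.  98.] [599. 196. 109.]
side rect ((545.8754272460938, 146.52230834960938), (198.68788146972656, 142.50863647460938), 18.02080726623535) 1255
  yaw 16.75 u [466.1 661.8] v [-87.6  51.4]
  origin est [557.  148.4]
  yel [519.8 138.6 189.7] [507. 117. 183.] [535. 161. 194.] 52
  cap 195 ((556.1470336914062, 150.43463134765625), 30.434709548950195) [551.6 144.9 104.9] [527. 121.  98.] [582. 181. 111.]
```

```bash
cat >> h.py <<'E'
from scipy.spatial.transform import Rotation as Ro
O=np.array([555.5,150.]); YA=np.radians(18.5); U=np.array([np.cos(YA),np.sin(YA)]); HG=O+68*U
def off(p):  # cm offsets in tool frame
    s=sense(); q=s["ee_rot"]; return (Ro.from_quat([q[1],q[2],q[3],q[0]]).inv().apply(np.array(p)-s["eef_pos"])/10).round(2).tolist()
def arc(a,L=162,e=14.5):
    h=L*np.cos(a)-12*np.sin(a)-e*min(1,a/.3)*1.0; z=52+L*np.sin(a)+12*np.cos(a)
    return [*(HG-h*U),z+73]
E
python3 -c "
from h import *
p=arc(.88);p[2]+=25;print(p,off(p))"
```

```text
[np.float64(544.6230891630714), np.float64(146.36063654332233), np.float64(282.505512112016)] [-42.94, -15.92, 2.1]
```

Request:
{"name": "step_arm", "arguments": {"plan": [{"offset":[-42.94,-15.92,2.1],"rot":[0,0,46],"gripper":0},{"offset":[-42.94,-15.92,2.1],"rot":[0,0,46],"gripper":0},{"offset":[-42.94,-15.92,2.1],"rot":[0,0,46],"gripper":0},{"offset":[-42.94,-15.92,2.1],"rot":[0,0,46],"gripper":0},{"offset":[-42.94,-15.92,2.1],"rot":[0,0,46],"gripper":0},{"offset":[-42.94,-15.92,2.1],"rot":[0,0,46],"gripper":0},{"offset":[-42.94,-15.92,2.1],"rot":[0,0,46],"gripper":0},{"offset":[-42.94,-15.92,2.1],"rot":[0,0,46],"gripper":0},{"offset":[-42.94,-15.92,2.1],"rot":[0,0,46],"gripper":0},{"offset":[-42.94,-15.92,2.1],"rot":[0,0,46],"gripper":0},{"offset":[-42.94,-15.92,2.1],"rot":[0,0,46],"gripper":0},{"offset":[-42.94,-15.92,2.1],"rot":[0,0,46],"gripper":0}]}}

```text
time_s: 1.3
eef_pos: [544.1, 147.3, 282.8]
ee_rot: [-0.0, 0.583, 0.812, -0.0]
force: [0.4, 0.2, 0.4]
grip_width: 0.001
grip_force: 0.0
```

```bash
python3 -c "
from h import *
s=sense();print(s['eef_pos'],s['ee_rot'],s['force'],s['time_s'],s['grip_width'],s['joints'])
c,R,t,f=cam('side');cv2.imwrite('pics/s2.png',cv2.resize(c['color'][60:240,160:340,::-1],(540,540)))
for a in (.88,.8,.7,.6,.5,.4,.3,.2,.1,.05,0): print(a,off(arc(a)))"
```

```text
[544.07497631 147.31564428 282.76681005] [-3.74026939e-04  5.83065631e-01  8.12424960e-01 -1.23110488e-04] [0.44899681 0.16746817 0.3641891 ] 1.3 0.0011462170756646884 [ 5.65106332e-02  4.14354164e-01  1.41033672e+00  2.87344099e-04
  1.31763855e+00 -2.69363581e-01]
0.88 [-0.15, 0.03, 2.55]
0.8 [-0.14, -1.0, 3.34]
0.7 [-0.14, -2.19, 4.44]
0.6 [-0.14, -3.27, 5.66]
0.5 [-0.13, -4.22, 6.98]
0.4 [-0.13, -5.03, 8.38]
0.3 [-0.13, -5.7, 9.86]
0.2 [-0.13, -6.7, 11.4]
0.1 [-0.12, -7.54, 12.99]
0.05 [-0.12, -7.9, 13.79]
0 [-0.12, -8.22, 14.6]
```

View pics/s2.png

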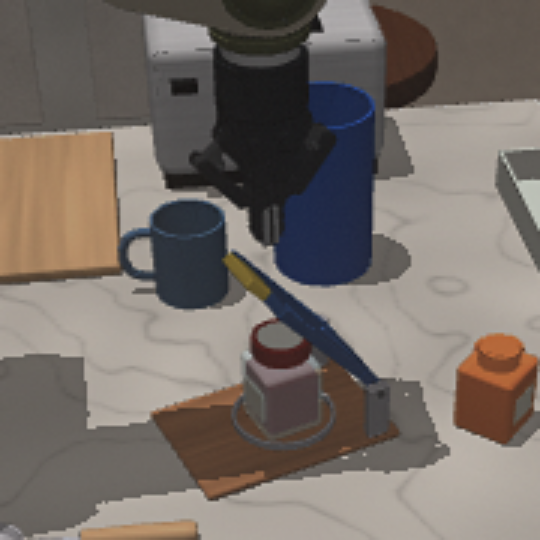

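The picture shows the closed fingertips at crop (268,240), just above the lid and slightly inboard of the tab at (247,275). I'll move a little outward and press along the arc.

Request:
{"name": "step_arm", "arguments": {"plan": [{"offset":[-0.1,-0.6,1.5],"rot":[0,0,0],"gripper":0},{"offset":[-0.1,-0.6,2.5],"rot":[0,0,0],"gripper":0},{"offset":[-0.1,-1.2,3.0],"rot":[0,0,0],"gripper":0},{"offset":[-0.1,-1.6,3.4],"rot":[0,0,0],"gripper":0},{"offset":[-0.1,-2.1,3.9],"rot":[0,0,0],"gripper":0},{"offset":[-0.1,-2.6,4.4],"rot":[0,0,0],"gripper":0}]}}

```text
time_s: 1.95
eef_pos: [520.1, 137.3, 239.0]
ee_rot: [0.0, 0.583, 0.812, 0.0]
force: [0.1, 0.7, 2.5]
grip_width: 0.003
grip_force: 0.8
```

Request:
{"name": "step_arm", "arguments": {"plan": [{"offset":[0,-0.5,0.6],"rot":[0,0,0],"gripper":0},{"offset":[0,-1.0,1.2],"rot":[0,0,0],"gripper":0},{"offset":[0,-1.5,1.9],"rot":[0,0,0],"gripper":0},{"offset":[0,-2.0,2.6],"rot":[0,0,0],"gripper":0},{"offset":[0,-2.4,3.3],"rot":[0,0,0],"gripper":0},{"offset":[0,-2.7,4.0],"rot":[0,0,0],"gripper":0},{"offset":[0,-3.1,4.7],"rot":[0,0,0],"gripper":0},{"offset":[0,-3.4,5.4],"rot":[0,0,0],"gripper":0}]}}

```text
time_s: 2.75
eef_pos: [488.0, 126.3, 184.3]
ee_rot: [0.0, 0.583, 0.812, 0.0]
force: [1.5, 0.4, 0.9]
grip_width: 0.003
grip_force: 0.6
```

```bash
python3 -c "
from h import *
s=sense();print(s['force'])
c,R,t,f=cam('side');cv2.imwrite('pics/s3.png',cv2.resize(c['color'][90:240,170:320,::-1],(450,450)))
for a in (.3,.2,.1,.05,0): print(a,off(arc(a)))"
```

```text
[1.53489907 0.42825951 0.86601654]
0.3 [0.08, 0.35, -0.11]
0.2 [0.09, -0.65, 1.43]
0.1 [0.09, -1.49, 3.01]
0.05 [0.09, -1.85, 3.82]
0 [0.09, -2.17, 4.63]
```

View pics/s3.png

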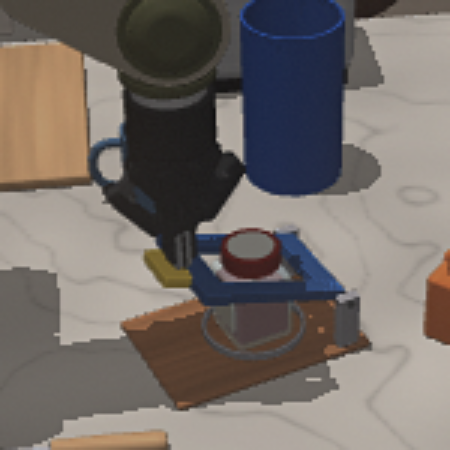

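The lid is nearly level, with the fingertips at crop (183,262) at the tab's root and the cap showing through the window. I'll press the rest of the way.

Request:
{"name": "step_arm", "arguments": {"plan": [{"offset":[0,-0.3,0.7],"rot":[0,0,0],"gripper":0},{"offset":[0,-0.6,1.4],"rot":[0,0,0],"gripper":0},{"offset":[0,-0.9,2.1],"rot":[0,0,0],"gripper":0},{"offset":[0,-1.2,2.8],"rot":[0,0,0],"gripper":0},{"offset":[0,-1.4,3.4],"rot":[0,0,0],"gripper":0},{"offset":[0,-1.5,4.0],"rot":[0,0,0],"gripper":0},{"offset":[0,-1.5,4.4],"rot":[0,0,0],"gripper":0},{"offset":[0,-1.5,4.6],"rot":[0,0,0],"gripper":0}]}}

```text
time_s: 3.6
eef_pos: [473.8, 121.6, 138.4]
ee_rot: [-0.0, 0.583, 0.812, -0.0]
force: [-0.8, 0.4, 1.1]
grip_width: -0.001
grip_force: 0.5
```

Tip height is about 65 mm and the stop isn't felt yet, so I'll push in 1 mm steps.

Request:
{"name": "step_arm", "arguments": {"plan": [{"offset":[0,0,0.1],"rot":[0,0,0],"gripper":0},{"offset":[0,0,0.2],"rot":[0,0,0],"gripper":0},{"offset":[0,0,0.2],"rot":[0,0,0],"gripper":0}]}}

```text
time_s: 3.9
eef_pos: [474.0, 121.7, 136.9]
ee_rot: [0.0, 0.583, 0.812, 0.0]
force: [0.1, -1.0, 0.3]
grip_width: 0.002
grip_force: 0.0
```

Request:
{"name": "step_arm", "arguments": {"plan": [{"offset":[0,0,0.1],"rot":[0,0,0],"gripper":0},{"offset":[0,0,0.2],"rot":[0,0,0],"gripper":0},{"offset":[0,0,0.3],"rot":[0,0,0],"gripper":0},{"offset":[0,0,0.3],"rot":[0,0,0],"gripper":0}]}}

```text
time_s: 4.3
eef_pos: [474.2, 121.7, 136.3]
ee_rot: [0.001, 0.583, 0.812, 0.0]
force: [-10.8, -2.3, 29.7]
grip_width: -0.001
grip_force: 14.8
```

Firm stop, so the lid is closed. Next I'll retreat, open the gripper, and re-measure the lid and cap.

Request:
{"name": "step_arm", "arguments": {"plan": [{"offset":[0,0,-2],"rot":[0,0,0],"gripper":0},{"offset":[0,0,-7],"rot":[0,0,0],"gripper":0},{"offset":[0,-8,-10],"rot":[0,0,0],"gripper":8.5},{"offset":[0,-8,-10],"rot":[0,0,0],"gripper":8.5},{"offset":[0,-8,-10],"rot":[0,0,0],"gripper":8.5},{"offset":[0,-8,-10],"rot":[0,0,0],"gripper":8.5}]}}

```text
time_s: 4.9
eef_pos: [398.4, 96.0, 234.4]
ee_rot: [0.001, 0.584, 0.812, 0.001]
force: [-0.2, 0.5, 0.2]
grip_width: 0.681
grip_force: 0.0
```

Run:
```python
from h import *
for n in("top","side"):
    c,R,t,f=cam(n); W=cloud(c,R,t,f); H,S,V=cv2.split(cv2.cvtColor(c["color"],cv2.COLOR_RGB2HSV)); Z=W[...,2]
    near=np.hypot(W[...,0]-O[0],W[...,1]-O[1])<130
    b=near&(H>98)&(H<125)&(S>110)&(Z>30)&(Z<110); P=W[b]; A=np.c_[P[:,:2]-HG,np.ones(len(P))]
    for _ in range(4):
        k=np.linalg.lstsq(A,P[:,2],rcond=None)[0]; r=abs(A@k-P[:,2]); A,P=A[r<6],P[r<6]
    print(n,"lid slope along -u",(-k[:2]@U).round(3),"z at hinge",k[2].round(1),len(P))
    cp=near&(abs(Z-104.5)<9)&(((H<9)|(H>170))&(S>100)|(S<70)); C=W[cp&(np.hypot(W[...,0]-O[0],W[...,1]-O[1])<40)]
    print("  cap",len(C),cv2.minEnclosingCircle(C[:,:2].astype(np.float32)),C[:,:2].mean(0).round(1))
    # ray-based: cap top red+white contour onto z=104.5 (enclosing of red mask)
    m=(near&((H<9)|(H>170))&(S>110)&(Z>80)).astype(np.uint8); ys,xs=np.nonzero(m)
    if len(xs):
        d=np.c_[(xs-c["cx"])/f,(ys-c["cy"])/f,np.ones(len(xs))]@R; o=-R.T@t
        p=o+d*((104.5-o[2])/d[:,2:]); print("  red on z104.5",len(xs),p.min(0)[:2].round(1),p.max(0)[:2].round(1))
    if n=="side": cv2.imwrite('pics/s4.png',cv2.resize(c['color'][90:240,170:320,::-1],(450,450)))
s=sense(); print(s['eef_pos'],s['force'],off([*O,200]))
```

```text
top lid slope along -u -0.001 z at hinge 62.6 780
  cap 259 ((552.556640625, 152.58229064941406), 27.539588928222656) [553.  152.2]
  red on z104.5 79 [527.5 127.8] [578.3 178.3]
side lid slope along -u -0.002 z at hinge 64.7 479
  cap 231 ((555.8682861328125, 151.17588806152344), 29.89208984375) [554.7 146.1]
  red on z104.5 136 [527.9 105.3] [581.3 180.6]
[398.76683062  96.15552447 233.66344285] [ 0.21254857 -0.24369004 -0.30442219] [0.1, 16.57, 3.37]
```

View pics/s4.png

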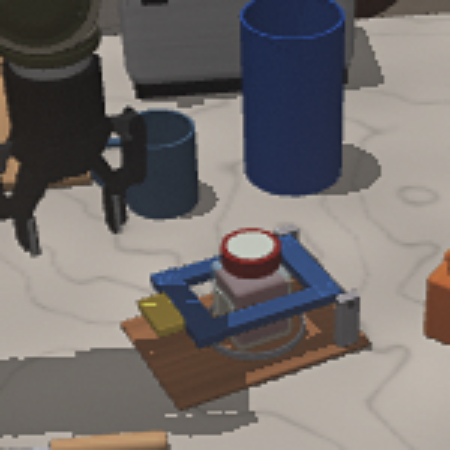

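The lid is level and the cap is centred near (554,152). I'll move above it, with the gripper open.

Request:
{"name": "step_arm", "arguments": {"plan": [{"offset":[0.3,5,0],"rot":[0,0,0],"gripper":8.5},{"offset":[0.3,10,1],"rot":[0,0,0],"gripper":8.5},{"offset":[0.3,14,2.5],"rot":[0,0,0],"gripper":8.5},{"offset":[0.3,16.5,2.9],"rot":[0,0,0],"gripper":8.5},{"offset":[0.3,16.5,2.9],"rot":[0,0,0],"gripper":8.5},{"offset":[0.3,16.5,2.9],"rot":[0,0,0],"gripper":8.5}]}}

```text
time_s: 5.6
eef_pos: [553.6, 151.9, 203.6]
ee_rot: [-0.001, 0.583, 0.812, -0.001]
force: [-0.5, -0.2, 0.3]
grip_width: 0.992
grip_force: 0.0
```

```bash
python3 -c "
from h import *
s=sense();print(s['eef_pos'],s['ee_rot'],s['grip_width'],s['joints'][5],off([554,152,157]))"
```

```text
[553.61029885 151.85904851 203.60900716] [-8.03467135e-04  5.83143297e-01  8.12368641e-01 -6.63817052e-04] 0.9919766628279201 -0.26188589703492343 [-0.0, 0.05, 4.66]
```

Request:
{"name": "step_arm", "arguments": {"plan": [{"offset":[0,0,2],"rot":[0,0,0],"gripper":8.5},{"offset":[0,0,4],"rot":[0,0,0],"gripper":8.5},{"offset":[0,0,5.1],"rot":[0,0,0],"gripper":8.5},{"offset":[0,0,5.1],"rot":[0,0,0],"gripper":8.5}]}}

```text
time_s: 6.0
eef_pos: [552.8, 151.5, 152.9]
ee_rot: [-0.001, 0.583, 0.812, -0.001]
force: [-0.4, 0.1, 0.1]
grip_width: 0.992
grip_force: 0.0
```

Request:
{"name": "step_arm", "arguments": {"plan": [{"offset":[0,0,0],"rot":[0,0,0],"gripper":5.0},{"offset":[0,0,0],"rot":[0,0,0],"gripper":5.0},{"offset":[0,0,0],"rot":[0,0,0],"gripper":5.0},{"offset":[0,0,0],"rot":[0,0,0],"gripper":5.0},{"offset":[0,0,0],"rot":[0,0,0],"gripper":5.0},{"offset":[0,0,0],"rot":[0,0,0],"gripper":5.0}], "squeeze": 45}}

```text
time_s: 6.6
eef_pos: [554.2, 151.7, 155.0]
ee_rot: [0.001, 0.583, 0.812, 0.001]
force: [1.4, 0.5, 6.0]
grip_width: 0.625
grip_force: 47.0
```

```bash
python3 -c "
from h import *
s=sense();print(s['eef_pos'],s['force'],s['wrist_torque'],s['grip_width'],s['grip_force'])
c,R,t,f=cam('side');cv2.imwrite('pics/s5.png',cv2.resize(c['color'][100:230,180:310,::-1],(520,520)))"
```

```text
[554.23114667 151.70960998 155.01459218] [1.37826764 0.54798442 5.95870848] [ 0.08309317 -0.16984882  0.06234046] 0.6254098174282561 46.959111099131405
```

View pics/s5.png

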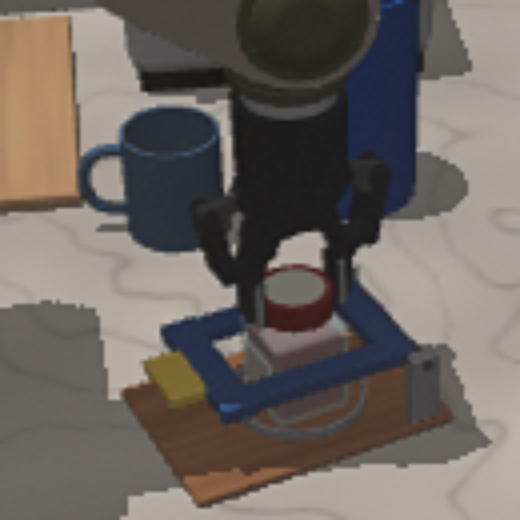

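The pads hold the cap at crop (297,297) and sit clear of the lid. Turning anticlockwise with a slight rise.

Request:
{"name": "step_arm", "arguments": {"plan": [{"offset":[0,0,-0.2],"rot":[0,0,0],"gripper":5.0},{"offset":[0,0,-0.2],"rot":[0,0,-5],"gripper":5.0},{"offset":[0,0,-0.2],"rot":[0,0,-10],"gripper":5.0},{"offset":[0,0,-0.2],"rot":[0,0,-15],"gripper":5.0},{"offset":[0,0,-0.25],"rot":[0,0,-20],"gripper":5.0},{"offset":[0,0,-0.25],"rot":[0,0,-25],"gripper":5.0}]}}

```text
time_s: 7.25
eef_pos: [553.2, 151.6, 155.8]
ee_rot: [-0.001, 0.392, 0.92, -0.0]
force: [1.6, -0.4, -3.0]
grip_width: 0.629
grip_force: 48.3
```

```bash
python3 -c "
from h import *
s=sense();print(s['eef_pos'],s['ee_rot'],s['force'],s['wrist_torque'],s['grip_width'],s['grip_force'],s['joints'][5])"
```

```text
[553.17714407 151.58800052 155.82598991] [-6.75725344e-04  3.92090257e-01  9.19926438e-01 -3.50482636e-04] [ 1.59250592 -0.35259664 -2.99478868] [ 0.06110088 -0.18346387 -0.03349787] 0.6288077161532472 48.30843666102737 -0.7016886902725411
```

Request:
{"name": "step_arm", "arguments": {"plan": [{"offset":[0,0,0],"rot":[0,0,-6],"gripper":5.0},{"offset":[0,0,0],"rot":[0,0,-12],"gripper":5.0},{"offset":[0,0,0],"rot":[0,0,-18],"gripper":5.0},{"offset":[0,0,-0.05],"rot":[0,0,-24],"gripper":5.0},{"offset":[0,0,-0.05],"rot":[0,0,-30],"gripper":5.0},{"offset":[0,0,-0.05],"rot":[0,0,-36],"gripper":5.0},{"offset":[0,0,-0.1],"rot":[0,0,-42],"gripper":5.0},{"offset":[0,0,-0.1],"rot":[0,0,-44],"gripper":5.0},{"offset":[0,0,-0.1],"rot":[0,0,-44],"gripper":5.0}]}}

```text
time_s: 8.15
eef_pos: [553.5, 152.1, 157.4]
ee_rot: [-0.0, 0.021, 1.0, 0.0]
force: [1.4, 3.8, -0.1]
grip_width: 0.632
grip_force: 48.7
```

```bash
python3 -c "
from h import *
s=sense();print(s['eef_pos'],s['ee_rot'],s['force'],s['wrist_torque'],s['grip_width'],s['grip_force'],s['joints'][5])"
```

```text
[553.46123394 152.11267864 157.35235246] [-7.12989551e-05  2.05985933e-02  9.99787708e-01  4.80424001e-04] [ 1.37948822  3.8165037  -0.08805865] [ 0.73072397 -0.21182136 -0.07190707] 0.6315790867555768 48.661547703668475 -1.4662805134174346
```

Request:
{"name": "step_arm", "arguments": {"plan": [{"offset":[0,0,-0.1],"rot":[0,0,0],"gripper":5.0},{"offset":[0,0,-0.2],"rot":[0,0,0],"gripper":5.0},{"offset":[0,0,-0.3],"rot":[0,0,0],"gripper":5.0},{"offset":[0,0,-0.4],"rot":[0,0,0],"gripper":5.0}]}}

```text
time_s: 8.55
eef_pos: [553.5, 151.5, 161.4]
ee_rot: [-0.0, 0.021, 1.0, -0.0]
force: [0.6, 2.3, -1.6]
grip_width: 0.624
grip_force: 48.5
```

Free. Lifting so that the cap's edge clears the mouth by about 22 mm.

Request:
{"name": "step_arm", "arguments": {"plan": [{"offset":[0,0,-0.4],"rot":[0,0,0],"gripper":5.0},{"offset":[0,0,-0.8],"rot":[0,0,0],"gripper":5.0},{"offset":[0,0,-1.2],"rot":[0,0,0],"gripper":5.0},{"offset":[0,0,-1.6],"rot":[0,0,0],"gripper":5.0},{"offset":[0,0,-2.0],"rot":[0,0,0],"gripper":5.0},{"offset":[0,0,-2.3],"rot":[0,0,0],"gripper":5.0},{"offset":[0,0,-2.5],"rot":[0,0,0],"gripper":5.0},{"offset":[0,0,-2.6],"rot":[0,0,0],"gripper":5.0},{"offset":[0,0,-2.6],"rot":[0,0,0],"gripper":5.0},{"offset":[0,0,-2.6],"rot":[0,0,0],"gripper":5.0}]}}

```text
time_s: 9.55
eef_pos: [553.5, 151.6, 187.3]
ee_rot: [-0.0, 0.021, 1.0, -0.0]
force: [0.5, -0.8, -0.7]
grip_width: 0.629
grip_force: 48.7
```

Run:
```python
from h import *
s=sense();print(s['eef_pos'],s['force'],s['wrist_torque'],s['dq'].round(4))
c,R,t,f=cam('side'); W=cloud(c,R,t,f); H,S,V=cv2.split(cv2.cvtColor(c["color"],cv2.COLOR_RGB2HSV)); Z=W[...,2]
near=np.hypot(W[...,0]-O[0],W[...,1]-O[1])<45
C=W[near&((H<9)|(H>170))&(S>130)&(Z>84)]; print(len(C),np.percentile(C[:,2],[1,5,50,95,99]))
b=(np.hypot(W[...,0]-O[0],W[...,1]-O[1])<130)&(H>98)&(H<125)&(S>110)&(Z>50)&(Z<75); A=np.c_[W[b][:,:2]-HG,np.ones(b.sum())];print(np.linalg.lstsq(A,W[b][:,2],rcond=None)[0])
cv2.imwrite('pics/s6.png',cv2.resize(c['color'][100:230,180:310,::-1],(520,520)))
```

```text
[553.51136445 151.60623064 187.25250764] [ 0.54609416 -0.80714072 -0.70676847] [-0.03336705  0.05281079  0.00900302] [-0.0007  0.0017  0.0007  0.0007  0.0023  0.0002]
72 [ 97.04363841  97.66322003 134.47474776 139.09523763 140.20549733]
[3.03361629e-03 2.11096344e-03 6.45140453e+01]
```

View pics/s6.png

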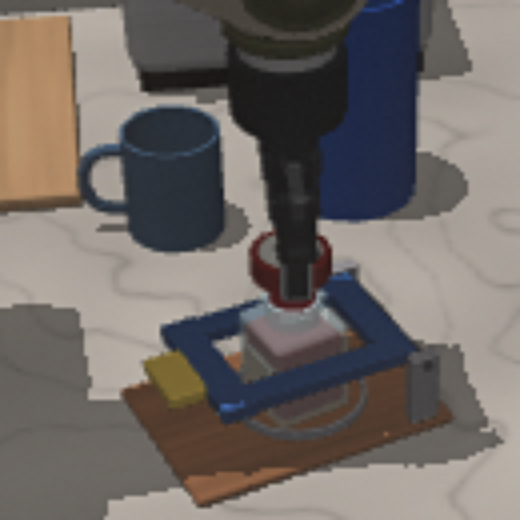

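The cap at crop (290,265) is held level above the jar's mouth at (297,310). The jar stands in the closed stand, so I'm handing in.

```bash
python3 -c "
from rig import *
print(finish_job())"
```

```text
the job is handed in; nothing more can be done
None
```

The job is handed in: the lid is closed, and the unscrewed cap is held still and level about 22 mm above the mouth of the jar, which still stands in the stand; only the side view was checked at the end, not all the bystanders.

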